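# Load a spare tablet battery under the charger's spring clip

## Robot

A 7-joint arm with a two-finger parallel gripper is mounted at the origin on the work surface. World frame = base frame: x ahead of the robot, y to its left, z up, the work surface at z = 0. Lengths are in m, angles in rad, forces in N, time in s.
With the tool pointing down it reaches from about 0.425 to 0.875 m from the base axis. Payload 4.7 kg.
Tool frame: the origin (TCP) lies at the very end of the fingers, on their centre line; the grasp point (between the pads) lies behind it (ctrl.tcp_to_grasp is the y of the grasp point in the tool frame, in m); y points along the fingers, x is the direction in which the jaws open and shut, and the axes are right-handed (so a half turn about y gives the same grasp; the last joint's range is limited). The gripper opens to 87 mm and grips with 3 to 60 N. Pads are 19 mm wide; open, the fingers measure 117 mm over their backs; the gripper's body (75 mm by 190 mm) begins 51 mm behind the grasp point.
Start: joints at [1.154, 0.321, -0.07, 1.45, 0.023, 1.371, -0.057], TCP at [0.271, -0.591, 0.223] pointing down, gripper open.
Joint ranges: [-2.86, 2.86], [-0.3, 2.09], [-1.38, 1.24], [0.06, 2.45], [-1.56, 4.7], [0.09, 2.05], [-2.69, 2.69]. Speed limits (rad/s): [2.57, 2.57, 3.14, 3.14, 3.14, 3.14, 3.14].

## Interface

Orientations are given as a rotation vector (axis times angle).
In Python, from bench import ctrl, get_image, workorder gives the robot as it stands.
- The arm moves only by the tool drive_tool, never from a script. Its argument "increments" is text: rows parted by semicolons, each of 5 numbers parted by spaces: the shift along the tool's x, y, z in mm, then the turn about the tool's y in degrees, then the closure in counts, from 0 (fully open) to 255 (shut). In form: tx ty tz yaw fingers; .... A call has 1 to 20 rows; each row shifts and turns the commanded pose from where the row before left it, along the tool's axes as they then stand; what a row does not reach is not made up. A row lasts 1/8 s, in which the tool goes at most 62.5 mm and 10.7 degrees, less where a joint would pass 70% of its speed; a pose out of reach is approached as far as the arm can. A call is refused whole if a number of a shift passes 62.5 or a number of a turn 10.7, either way. A call with a gripper value outside its range is refused whole. The fingers move at their own pace and stop on an object; "squeeze" is the grip in N (left out, the last holds). Time passes only in rows, so rows that do not move let the fingers close. It gives the time, the measured TCP pose, the force and the opening at its end, in the units of the state.
- ctrl.get_state(): the state, without advancing time (a new reading comes with each control period).
- get_image(name): name is "scene" or "side" or "wrist"; returns a dict with "img" (420x560x3 uint8, red, green, blue), "mtx" (3x3 intrinsics, pixels), "camera_from_world" (4x4, takes a point from world to camera coordinates). Camera axes: x right, y up, looking along -z (the intrinsics and any distortion apply to the point x, -y, -z); pixel columns grow to the right and rows downward; lengths in m; the calibration is good to about 2 mm. A picture is of the moment at which its call begins. There is no depth.
- workorder.close_job(): hands the job in, once; it reports no verdict.
The state is a dict: "time": time; "joint_positions": joint angles; "qd": joint speeds; "joint_torque": joint torques, N m; "position": TCP position; "tool_rot": TCP orientation; "ft_force": force on the tool from outside, world axes, zero at the start; "torque": the same for the moment, N m; "grip_width": opening from 0.0 (shut) to 1.0 (fully open).
Only numpy, scipy, OpenCV 4.12 (cv2) and the standard library are available. Lean on these libraries where they do the work, as an engineer would, in place of code of your own. Each camera call takes 0.05 s, during which the arm holds its last target.

## Task

Load the tablet's spare battery into the bench charger by fingertip alone: hold the spring clip's blue thumb bar down with one fingertip so that its steel lip rises, and with the other push the battery along its track, beneath the lip, until it is fully home against the end stop. Keep the bar down until the battery is home, then let go so that the clip closes on top of the battery. Do not lift or tip the battery, and leave the tape roll, marker and cutter where they are.

Things in the scene. Friction and masses are not known exactly. Their poses are not given: they have to be found in the camera images.
- charger: White charger fixed to the bench, a slab 16 mm thick, x -140 to 65, y -52 to 92 mm. Origin: at bench level under the middle line of the battery track. +x: the way the battery is pushed in (roughly away from the robot); +y: towards the blue bar. The battery slides on the slab's top along y = 0 between orange rails (53 mm apart inside, tops 26 mm up, x -110 to 50 mm).
- end_stop (a point): Middle of the face of the orange end stop, charger's x = 50, y = 0, 23 mm up (stop 67 mm wide, top 36 mm up). A battery fully home touches it: its centre is then 35 mm short of this point, at charger's x = 15 mm.
- battery_center (a point): Centre of the loose flat battery: black, yellow stripe near its rear (-x) end, pale label; 70 (along the track) by 50 by 14 mm, about 0.18 kg. It starts flat in the track (underside 16 mm, top 30 mm above the bench) outside the clip, centre at charger's x -65 to -30 mm. Push its rear end face, anywhere between the rails.
- clip (a joint): Angle of the spring clip (rad). 0: at rest, the lip 5 mm lower than the battery's top, so it blocks the track. Grows as the bar is pressed, to a hard stop at 0.40; above 0.22 the lip clears the battery. Springs back when let go; reads about 0.14 when closed on a battery. Pressing the bar's middle takes 2 N to start, 5 N at 0.3, 6 N at the stop.
- clip_bar (a point): Centre of the top of the blue thumb bar: 108 (along x) by 30 mm, charger's x -122 to -14, y 52 to 82 mm. At rest 34 mm above the bench, sloping up outwards by 0.18 rad; fully down 24 mm, sloping down outwards by 0.22. It may be pressed anywhere along it, and a tip can slide along it. With the bar down, a second tip at the same height, 67 mm across at y = 0, is level with the battery.
- clip_hinge (a point): Point on the clip's hinge rod (7 mm thick, along x, charger's y = 42 mm, 34 mm up, between bar and track) level with the charger's origin. Hinge posts 38 mm high stand on it at charger's x = -125, -5 and 52 mm.
- clip_lip (a point): Middle of the bottom edge of the clip's steel lip, which reaches over the battery track at charger's x 15 to 45, y 4 to 9 mm; 25 mm above the bench at rest, 39 mm with the bar fully down. A battery whose centre is at x = -20 mm just meets the closed lip.
- tape_roll: Brown roll of parcel tape, loose, 90 mm across, 48 mm high, origin at the centre of its underside. Bystander, on the side of the charger away from the bar.
- marker: Black and red marker pen lying loose, 115 (its x) by 14 by 14 mm, origin at the centre of its underside. Bystander.
- cutter: Blue safety cutter lying loose, 140 (its x) by 30 by 16 mm, origin at the centre of its underside. Bystander, on the bar side of the charger.
Not all that is in view belongs to the job. There is more than one size of the part that bears battery_center; the job needs the middle-sized.

How it is judged:
On the way, in this order (a step that is already met when the one before it is completed fails the run):
1. the thumb bar is held down by the fingers while the battery is still outside the clip (value of joint clip above 0.22 rad and contact force between the fingers and anything else above 0.5 N and x of battery_center in the frame of charger below -0.016 m), for 0.1 s.
2. the battery is home against the end stop (within 4 mm) with the bar still held down by the fingers (x of battery_center in the frame of charger above 0.011 m and value of joint clip above 0.22 rad and contact force between the fingers and anything else above 0.5 N), for 0.1 s.
At the end, for the whole second after the job is handed in: The battery lies flat in the track, within 4 mm of the end stop, with the clip let go and closed on its top (joint 0.08 to 0.21 rad); tape roll, marker and cutter are within 20 mm of where they started (x of battery_center in the frame of charger between 0.011 and 0.018 m and y of battery_center in the frame of charger between -0.005 and 0.005 m and z of battery_center in the frame of charger below 0.026 m and value of joint clip between 0.08 and 0.21 rad and angle between battery_center's own z axis and vertical below 0.06 rad and distance of each of tape_roll, marker, cutter from where it was at the start of the episode below 0.02 m); the robot touches nothing.
It fails at once if the battery is lifted by more than 10 mm or tipped (height (world z) of battery_center above 0.033 m or angle between battery_center's own z axis and vertical above 0.2 rad).
It fails at once if the tape roll, marker or cutter is moved by more than 20 mm or lifted (distance of any of tape_roll, marker, cutter from where it was at the start of the episode above 0.02 m).
It also fails if it takes over 48 s, if anything falls off the work surface, if the arm or the gripper's body presses on something with over 40 N, if the wrist force passes 120 N, or if a joint passes its speed limit or range.

## Working session

There is one attempt and no reset: what is moved stays moved. The work goes in short steps, Python scripts to look and compute and a tool call to move; the robot and the scene stay as the last step left them, time stands still between calls to the robot, and variables do not carry over. Pictures are saved under pics/ and viewed, and the job is handed in when it is done.

Besides the shell and the picture viewer there is one more tool, called after "Request:" as name(argument=value, ...) on one line, values as JSON. drive_tool: Moves the arm, as the interface text tells. Its arguments: {"type":"object","properties":{"increments":{"type":"string"},"squeeze":{"type":"number"}},"required":["increments"]}

```bash
ls; mkdir -p pics; python3 - <<'E'
from bench import ctrl,get_image,workorder
import cv2,numpy as np
for n in ["scene","side","wrist"]:
    d=get_image(n); cv2.imwrite(f"pics/{n}0.png",cv2.cvtColor(d["img"],cv2.COLOR_RGB2BGR))
    print(n,d["mtx"].round(1).tolist(),d["camera_from_world"].round(4).tolist())
print(ctrl.get_state()); print(ctrl.tcp_to_grasp,[a for a in dir(ctrl) if a[0]!='_'])
E
```

```text
pics
scene [[424.8, 0.0, 276.4], [0.0, 424.8, 212.9], [0.0, 0.0, 1.0]] [[0.7149, 0.699, 0.0171, -0.3991], [-0.3937, 0.3823, 0.836, 0.1501], [0.5778, -0.6044, 0.5485, -1.0894], [0.0, 0.0, 0.0, 1.0]]
side [[518.1, 0.0, 280.8], [0.0, 518.1, 207.1], [0.0, 0.0, 1.0]] [[-0.9956, -0.0921, 0.0148, 0.5218], [0.0748, -0.6934, 0.7166, -0.074], [-0.0558, 0.7146, 0.6973, -1.0066], [0.0, 0.0, 0.0, 1.0]]
wrist [[290.0, 0.0, 281.1], [0.0, 290.0, 212.1], [0.0, 0.0, 1.0]] [[0.4167, -0.909, -0.0019, -0.6488], [0.8707, 0.3997, -0.2865, 0.0326], [0.2612, 0.1178, 0.9581, -0.3915], [0.0, 0.0, 0.0, 1.0]]
{'time': 0.15, 'joint_positions': array([ 1.15408901,  0.32166365, -0.07009132,  1.45136715,  0.02262439,
        1.37078186, -0.0569    ]), 'qd': array([-2.58654499e-04, -7.02631067e-04,  1.80283652e-03, -4.54698975e-03,
       -4.37694349e-04,  1.29990954e-04, -4.36233395e-05]), 'joint_torque': array([ 2.48721108e-04, -4.91793895e+01, -4.04383969e-01, -3.12878036e+01,
       -6.39371993e-02,  4.04220808e-02,  1.26846380e-04]), 'position': array([ 0.27123036, -0.59026698,  0.22171958]), 'tool_rot': array([-1.3820576 ,  0.88720506, -0.8851349 ]), 'ft_force': array([ 0.09921114,  0.2757601 , -0.17708208]), 'torque': array([-0.06514451, -0.07556261, -0.00928237]), 'grip_width': 1.0044490022454997}
-0.0187 ['MotionError', 'get_state', 'tcp_to_grasp']
```

View pics/scene0.png

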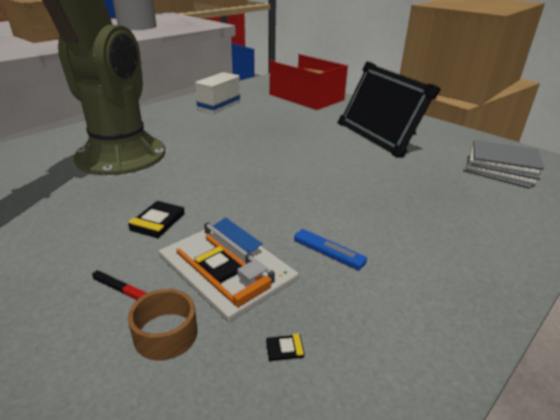

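View pics/side0.png

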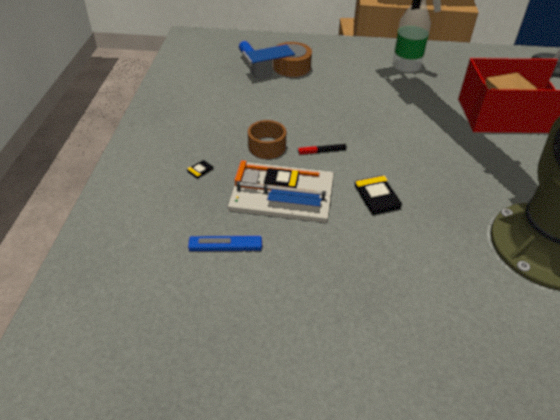

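View pics/wrist0.png

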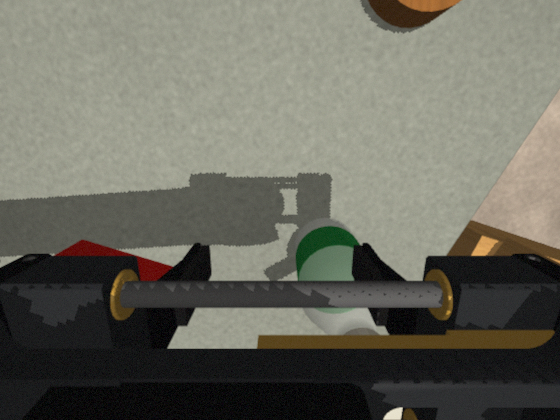

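The scene view shows the charger around px (228,266), with the battery already in the track. A larger battery lies at (157,219) and a smaller one at (285,347). I'll enlarge the charger to measure it.

```bash
python3 - <<'E'
import cv2
a=cv2.imread("pics/scene0.png")[205:325,145:310]; cv2.imwrite("pics/sc_crop.png",cv2.resize(a,None,fx=4.8,fy=4.8,interpolation=cv2.INTER_CUBIC))
a=cv2.imread("pics/side0.png")[150:230,220:345]; cv2.imwrite("pics/si_crop.png",cv2.resize(a,None,fx=6.4,fy=6.4,interpolation=cv2.INTER_CUBIC))
E
```

```text
(no output)
```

View pics/sc_crop.png

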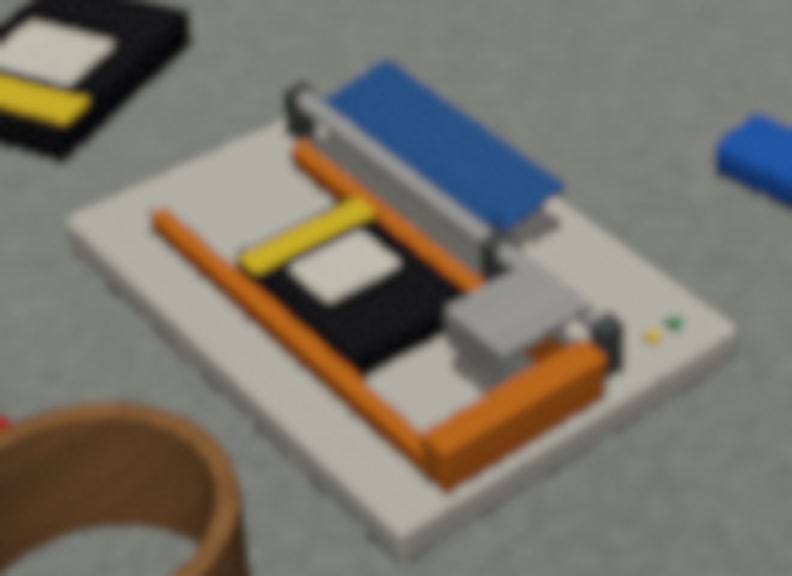

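View pics/si_crop.png

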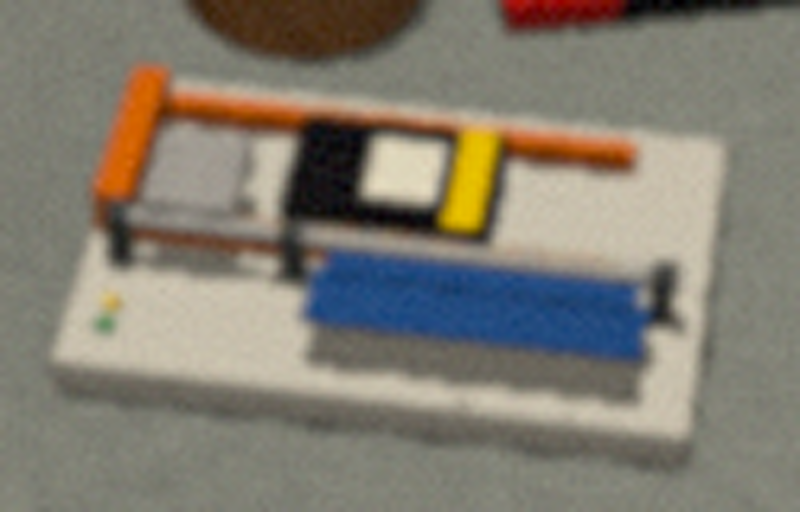

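```bash
cat > h.py <<'E'
import numpy as np,cv2
from scipy.optimize import least_squares
from bench import ctrl,get_image
cams={n:None for n in["scene","side"]}
def load():
    for n in cams:
        d=get_image(n); cams[n]=(d["mtx"],d["camera_from_world"])
def proj(n,P):
    K,T=cams[n]; p=T[:3,:3]@np.asarray(P)+T[:3,3]; q=np.array([p[0],-p[1],-p[2]]); q=K@q; return q[:2]/q[2]
def ray(n,uv):
    K,T=cams[n]; d=np.linalg.inv(K)@np.array([*uv,1]); d=np.array([d[0],-d[1],-d[2]]); R=T[:3,:3]
    return -R.T@T[:3,3],R.T@d
def onz(n,uv,z):
    o,d=ray(n,uv); return o+d*(z-o[2])/d[2]
def crop(n,u,v):
    return (np.array([u,v])/4.8+[145,205]) if n=="scene" else (np.array([u,v])/6.4+[220,150])
E
python3 - <<'E'
from h import *
load()
obs=[("scene",-140,-52,16,68,222),("scene",65,-52,16,402,545),("scene",65,92,16,737,330),
("side",-140,-52,16,725,135),("side",-140,92,16,690,440),("side",65,92,16,52,365),
("side",-14,82,36.7,305,320),("side",-122,82,36.7,645,355),("scene",-14,82,36.7,563,187),("scene",-122,82,36.7,387,62),("scene",-14,52,31.3,505,228),
("scene",-110,-29.5,26,158,212)]
def w(p,x,y,z):
    c,s=np.cos(p[2]),np.sin(p[2]); return [p[0]+(c*x-s*y)/1e3,p[1]+(s*x+c*y)/1e3,z/1e3]
def res(p):
    return np.concatenate([proj(n,w(p,x,y,z))-crop(n,u,v) for n,x,y,z,u,v in obs])
r=least_squares(res,[.55,0,0],loss='soft_l1')
print(r.x,np.degrees(r.x[2])); print(r.fun.reshape(-1,2).round(1))
p=r.x; c,s=np.cos(p[2]),np.sin(p[2])
def inv(P): d=(P[:2]-p[:2])*1e3; return [round(c*d[0]+s*d[1],1),round(-s*d[0]+c*d[1],1)]
for n,u,v in [("scene",240,262),("scene",355,197),("side",500,130),("side",300,125),("scene",362,362)]:
    print(n,inv(onz(n,crop(n,u,v),.030)))
for name,n,u,v,z in [("tape","side",266,145,0.02),("markerL","scene",97,276,.007),("markerR","side",299,150,.007),("markerR2","side",345,148,.007),("cutA","side",190,243,.016),("cutB","side",262,243,.016),("big","side",378,195,.01)]:
    P=onz(n,(u,v),z); print(name,P.round(3),inv(P))
from scipy.spatial.transform import Rotation as R
st=ctrl.get_state();print(R.from_rotvec(st["tool_rot"]).as_matrix().round(3))
np.save("p.npy",p)
E
```

```text
[ 0.56675798 -0.11506453 -0.05711237] -3.27229753645325
[[-1.6 -1.5]
 [ 0.1 -2.4]
 [ 0.8 -1.3]
 [-0.1 -0.4]
 [-0.2 -1.8]
 [-1.4 -1.8]
 [-1.7 -1.2]
 [-1.  -0.5]
 [ 0.9 -1.2]
 [-0.3 -1.7]
 [-0.5 -0.1]
 [-0.6 -1.2]]
scene [np.float64(-59.7), np.float64(-26.4)]
scene [np.float64(-63.4), np.float64(24.4)]
side [np.float64(-65.8), np.float64(-24.2)]
side [np.float64(0.7), np.float64(-15.6)]
scene [np.float64(8.4), np.float64(-24.8)]
tape [ 0.58  -0.229  0.02 ] [np.float64(19.3), np.float64(-112.9)]
markerL [ 0.404 -0.262  0.007] [np.float64(-154.1), np.float64(-155.6)]
markerR [ 0.504 -0.235  0.007] [np.float64(-56.1), np.float64(-123.8)]
markerR2 [ 0.398 -0.255  0.007] [np.float64(-160.9), np.float64(-149.3)]
cutA [0.688 0.082 0.016] [np.float64(110.3), np.float64(203.3)]
cutB [0.554 0.067 0.016] [np.float64(-23.4), np.float64(181.4)]
big [ 0.328 -0.098  0.01 ] [np.float64(-239.1), np.float64(3.9)]
[[ 0.418 -0.     0.909]
 [-0.909  0.001  0.418]
 [-0.001 -1.    -0.   ]]
```

```bash
python3 - <<'E'
from h import *
load()
P=onz("side",(405,70),0);print("bottle base",P.round(3))
# height at (415,3)
o,d=ray("side",(416,0)); t=(P[1]-o[1])/d[1]; print(o+d*t)
p=np.load("p.npy");c,s=np.cos(p[2]),np.sin(p[2])
f=lambda x,y:np.array([p[0]+(c*x-s*y)/1e3,p[1]+(s*x+c*y)/1e3])
t=f(-85,33.5);print(t)
from scipy.spatial.transform import Rotation as R
st=ctrl.get_state();M=R.from_rotvec(st["tool_rot"]).as_matrix()
print(M.T@np.array([*(t-st["position"][:2]),0])*1e3, f(-20,33.5))
E
```

```text
bottle base [ 0.227 -0.648  0.   ]
[ 0.23507357 -0.64769087  0.20077356]
[ 0.4838088  -0.07676724]
[-3.78155823e+02  1.03378278e-01  4.07583847e+02] [ 0.54870282 -0.08047753]
```

Request:
drive_tool(increments="0 -20 0 0 0; -15 0 16 0 0; -27 0 29 0 0; -27 0 29 0 0; -27 0 29 0 100; -27 0 29 0 100; -27 0 29 0 100; -27 0 29 0 100; -27 0 29 0 100; -27 0 29 0 100; -27 0 29 0 100; -27 0 29 0 100; -27 0 29 0 100; -27 0 29 0 100; -27 0 29 0 100; -12 0 14 0 100; 0 0 0 7 100; 0 0 0 7 100; 0 0 0 7 100; 0 0 0 7 100")

```text
time: 2.85
position: [0.484, -0.0772, 0.2443]
tool_rot: [-1.179, 1.253, -1.256]
ft_force: [-0.2, 0.6, 0.8]
grip_width: 0.611
```

```bash
cat >> h.py <<'E'
from scipy.spatial.transform import Rotation as R
def rep():
    p=np.load("p.npy");c,s=np.cos(p[2]),np.sin(p[2])
    st=ctrl.get_state();d=(st["position"][:2]-p[:2])*1e3
    M=R.from_rotvec(st["tool_rot"]).as_matrix()
    print("t",st["time"],"charger xy",(c*d[0]+s*d[1]).round(1),(-s*d[0]+c*d[1]).round(1),"z",(st["position"][2]*1e3).round(1),"yaw err",np.degrees(np.arctan2(M[1,2],M[0,2])-p[2]).round(2),"F",st["ft_force"].round(1),st["grip_width"],"tilt",M[2].round(3))
def shot(n,tag,box=None,f=1):
    d=get_image(n);a=cv2.cvtColor(d["img"],cv2.COLOR_RGB2BGR)
    if box: a=a[box[1]:box[3],box[0]:box[2]]
    cv2.imwrite(f"pics/{tag}.png",cv2.resize(a,None,fx=f,fy=f,interpolation=cv2.INTER_CUBIC))
E
python3 - <<'E'
from h import *
rep(); shot("side","side1",(150,50,400,240),3.1); shot("wrist","wr1"); 
E
```

```text
t 2.85 charger xy -84.8 33.1 z 244.3 yaw err -0.26 F [-0.2  0.6  0.8] 0.6114638108559654 tilt [ 0.001 -1.     0.002]
```

View pics/wr1.png

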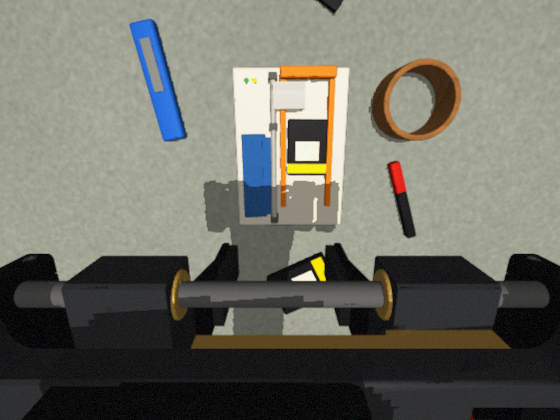

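View pics/side1.png

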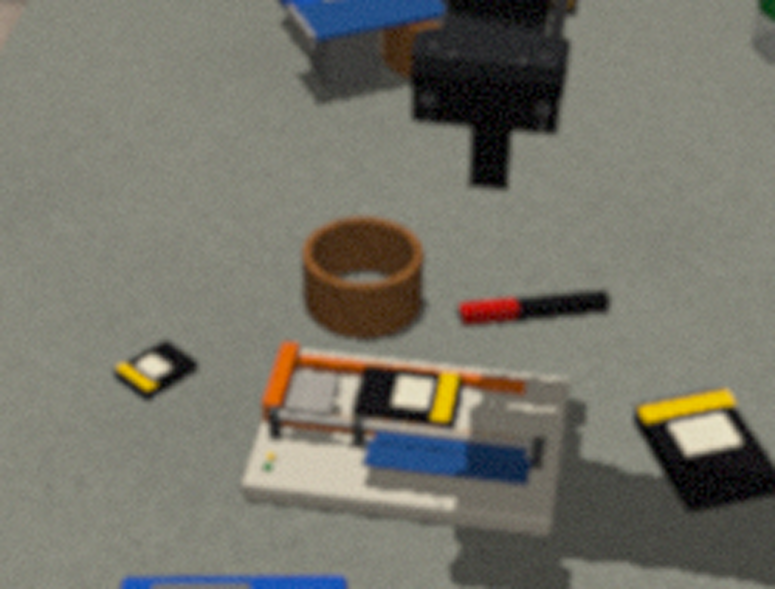

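The wrist view looks straight down on the charger (233–350, 66–225), which is useful for refining its pose. I'll enlarge that part.

```bash
python3 - <<'E'
import cv2
a=cv2.imread("pics/wr1.png")[60:235,220:365]; cv2.imwrite("pics/wr1c.png",cv2.resize(a,None,fx=3.4,fy=3.4,interpolation=cv2.INTER_CUBIC))
E
```

```text
(no output)
```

View pics/wr1c.png

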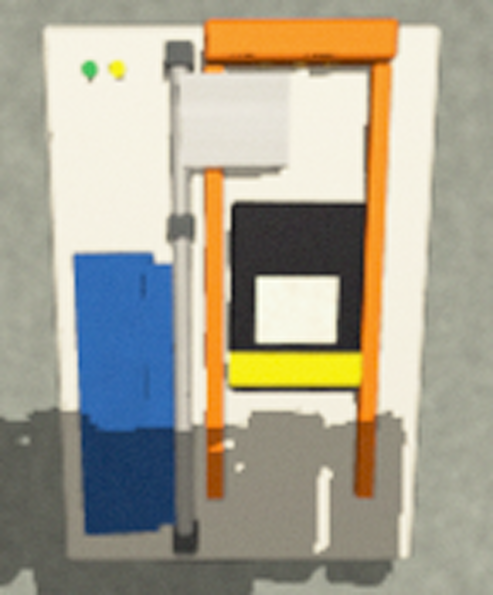

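```bash
python3 - <<'E'
from h import *
load(); d=get_image("wrist"); cams["wrist"]=(d["mtx"],d["camera_from_world"])
wc=lambda u,v: np.array([u,v])/3.4+[220,60]
obs=[(65,92,16,44,27),(65,-52,16,440,27),(-140,-52,16,412,558),(-140,92,16,68,560),(-14,82,36.7,74,254),(-122,82,36.7,86,534),(-110,29.5,26,216,498),(-110,-29.5,26,365,497)]
def w(p,x,y,z):
    c,s=np.cos(p[2]),np.sin(p[2]); return [p[0]+(c*x-s*y)/1e3,p[1]+(s*x+c*y)/1e3,z/1e3]
r=least_squares(lambda p:np.concatenate([proj("wrist",w(p,x,y,z))-wc(u,v) for x,y,z,u,v in obs]),np.load("p.npy"),loss='soft_l1')
p=r.x;print(p,np.degrees(p[2]),r.fun.reshape(-1,2).round(1))
c,s=np.cos(p[2]),np.sin(p[2])
def inv(P): d=(P[:2]-p[:2])*1e3; return [round(c*d[0]+s*d[1],1),round(-s*d[0]+c*d[1],1)]
for u,v in [(230,386),(362,386),(232,203),(367,203)]: print(inv(onz("wrist",wc(u,v),.03)))
np.save("p2.npy",p)
E
```

```text
[ 0.56622669 -0.113994   -0.05147565] -2.949337526302826 [[-0.6 -1.3]
 [ 1.1 -1.9]
 [ 0.2  1. ]
 [-0.   0.9]
 [-0.6 -0.5]
 [-0.5  0.9]
 [ 0.5  0.5]
 [ 0.1  0.5]]
[np.float64(-63.9), np.float64(24.7)]
[np.float64(-64.1), np.float64(-25.7)]
[np.float64(2.8), np.float64(24.1)]
[np.float64(2.5), np.float64(-24.9)]
```

Request:
drive_tool(increments="0 20 0 0 100; 0 40 0 0 100; 0 40 0 0 100; 0 40 0 0 100; 0 40 0 0 100; 0 18 0 0 100; 0 0 0 0 100")

```text
time: 3.98
position: [0.4829, -0.077, 0.044]
tool_rot: [-1.183, 1.253, -1.25]
ft_force: [-0.1, 0.1, 0.5]
grip_width: 0.608
```

```bash
cp p2.npy p.npy; python3 - <<'E'
from h import *
rep(); shot("side","side2",(200,100,380,240),4); shot("scene","sc2",(130,150,330,300),4); 
E
```

```text
t 3.975 charger xy -85.2 32.6 z 44.0 yaw err -0.33 F [-0.1  0.1  0.5] 0.6082754421901495 tilt [-0.001 -1.    -0.002]
```

View pics/sc2.png

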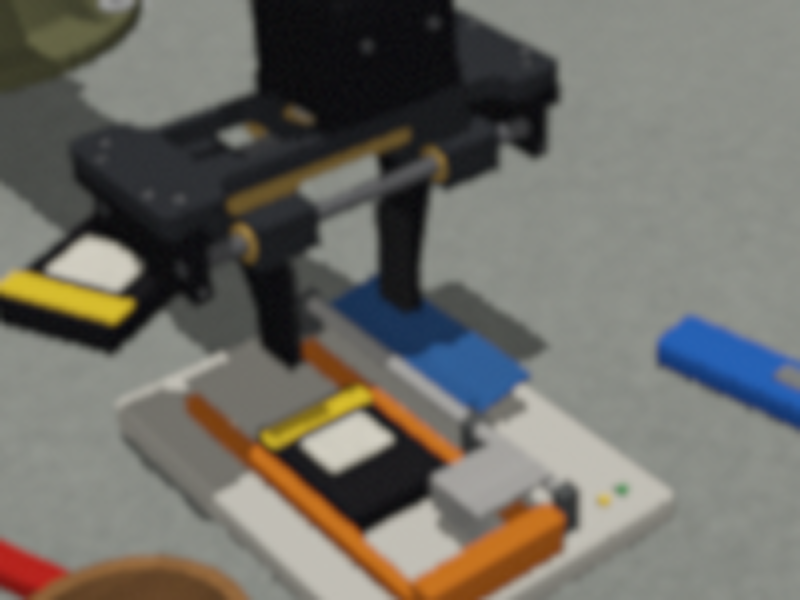

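View pics/side2.png

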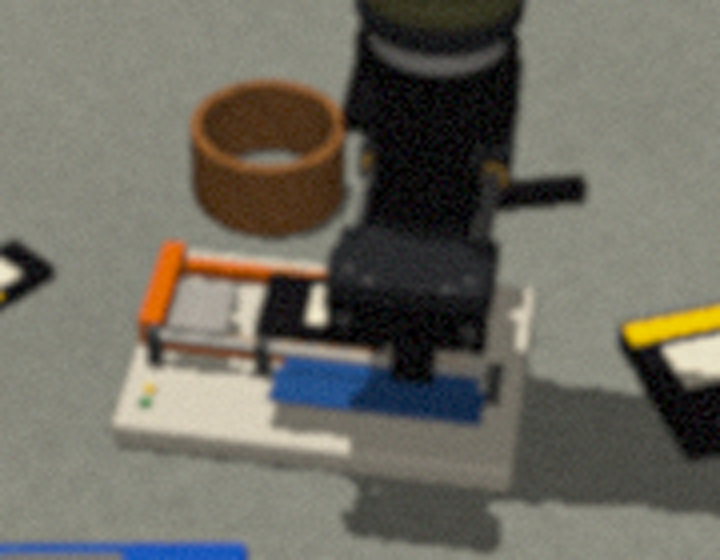

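Both tips look well placed: one over the bar and one in the track behind the battery. Next I'll press down.

Request:
drive_tool(increments="0 6 0 0 100; 0 5 0 0 100; 0 4 0 0 100; 0 4 0 0 100; 0 0 0 0 100")

```text
time: 4.7
position: [0.4841, -0.0786, 0.0265]
tool_rot: [-1.182, 1.251, -1.254]
ft_force: [-2.4, -2.4, 9.9]
grip_width: 0.61
```

```bash
python3 - <<'E'
from h import *
rep(); shot("side","side3",(200,100,380,240),4); shot("scene","sc3",(130,150,330,300),4); 
E
```

```text
t 4.7 charger xy -83.9 31.1 z 26.5 yaw err -0.41 F [-2.4 -2.4  9.9] 0.6102453871237318 tilt [ 0.002 -1.     0.001]
```

View pics/sc3.png

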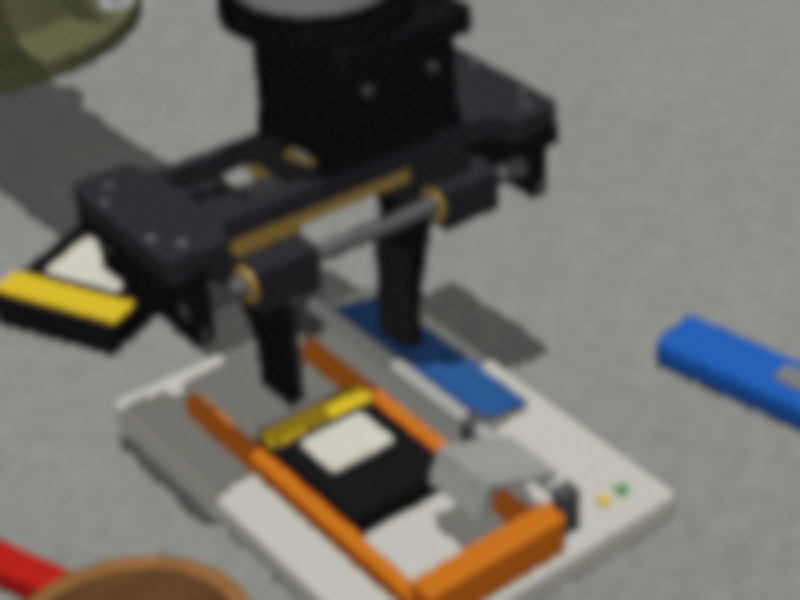

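Reading 9.9 N with the lip visibly raised, so the bar is down near its stop. Now I'll push.

Request:
drive_tool(increments="0 0 2 0 100; 0 0 3 0 100; 0 0 4 0 100; 0 0 4 0 100; 0 0 4 0 100; 0 0 4 0 100; 0 0 4 0 100; 0 0 4 0 100; 0 0 4 0 100; 0 0 4 0 100; 0 0 3 0 100; 0 0 0 0 100")

```text
time: 6.3
position: [0.5213, -0.0784, 0.0254]
tool_rot: [-1.185, 1.255, -1.248]
ft_force: [-5.7, 1.9, 8.3]
grip_width: 0.611
```

```bash
python3 - <<'E'
from h import *
rep(); shot("side","side4",(200,100,380,240),4); shot("scene","sc4",(130,150,330,300),4); 
E
```

```text
t 6.3 charger xy -46.7 33.2 z 25.4 yaw err -0.33 F [-5.7  1.9  8.3] 0.6106088977185986 tilt [-0.001 -1.    -0.005]
```

View pics/sc4.png

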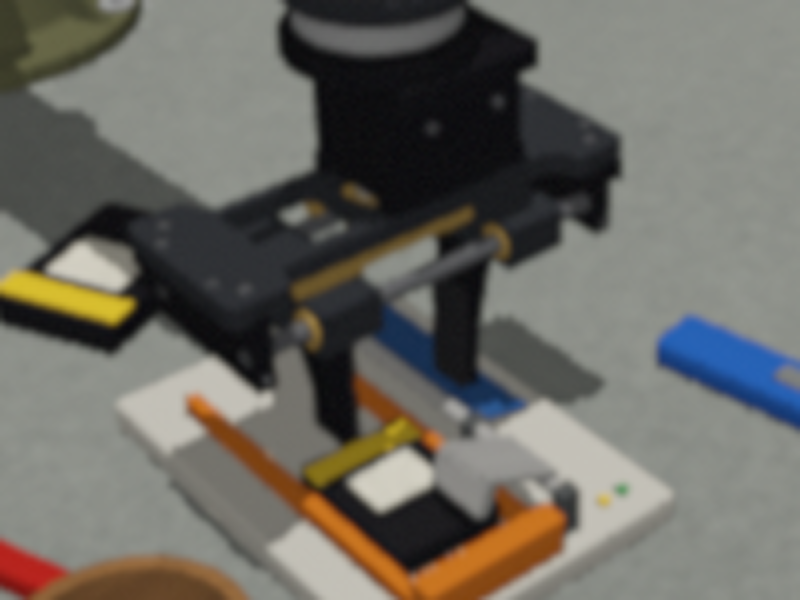

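View pics/side4.png

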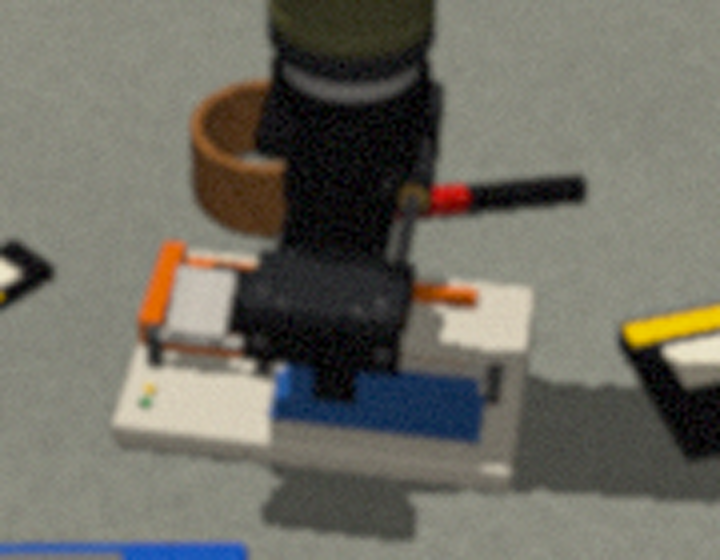

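The battery has slid forward under the raised lip, with about 15 mm left to go. Continuing in smaller steps.

Request:
drive_tool(increments="0 0 3 0 100; 0 0 3 0 100; 0 0 3 0 100; 0 0 3 0 100; 0 0 2 0 100; 0 0 2 0 100; 0 0 0 0 100")

```text
time: 7.28
position: [0.5358, -0.0793, 0.0253]
tool_rot: [-1.187, 1.258, -1.247]
ft_force: [-9.1, 2.3, 10.3]
grip_width: 0.61
```

```bash
python3 - <<'E'
from h import *
rep(); shot("scene","sc5",(170,200,310,305),5.5); 
E
```

```text
t 7.275 charger xy -32.1 33.1 z 25.3 yaw err -0.34 F [-9.1  2.3 10.3] 0.6101430324903464 tilt [-0.001 -1.    -0.008]
```

View pics/sc5.png

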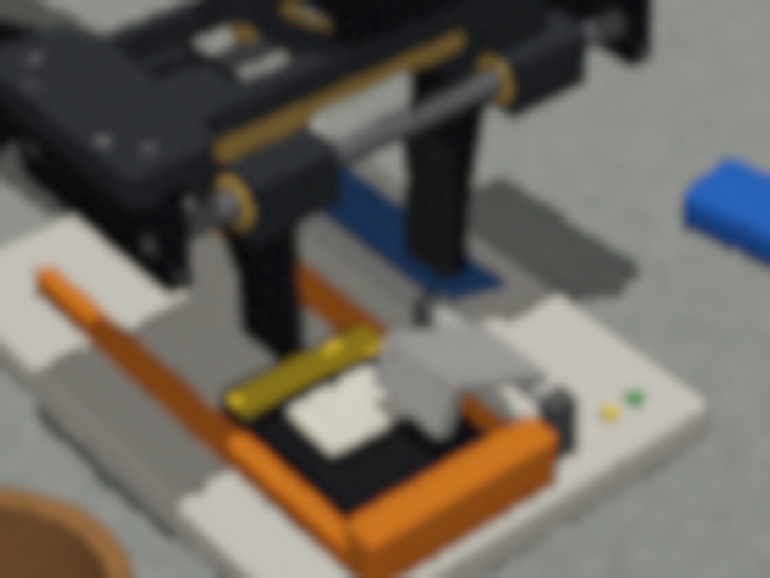

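Request:
drive_tool(increments="0 0 1 0 100; 0 0 1 0 100; 0 0 1 0 100; 0 0 0 0 100")

```text
time: 7.82
position: [0.536, -0.0793, 0.0252]
tool_rot: [-1.192, 1.262, -1.244]
ft_force: [-16.3, 3.6, 19.1]
grip_width: 0.605
```

Request:
drive_tool(increments="0 0 1 0 100; 0 0 1 0 100; 0 0 0 0 100")

```text
time: 8.2
position: [0.5362, -0.0793, 0.0251]
tool_rot: [-1.194, 1.265, -1.243]
ft_force: [-19.8, 2.1, 21.3]
grip_width: 0.609
```

```bash
python3 - <<'E'
from h import *
rep(); shot("scene","sc6",(205,225,285,285),9); 
E
```

```text
t 8.2 charger xy -31.8 33.1 z 25.1 yaw err -0.36 F [-19.8   2.1  21.3] 0.6086731200629919 tilt [ 0.    -1.    -0.018]
```

View pics/sc6.png

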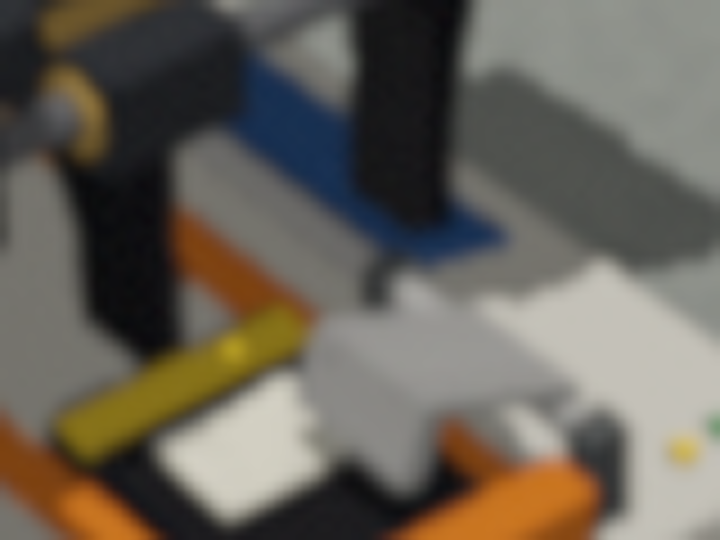

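```bash
python3 - <<'E'
from h import *
load()
p=np.load("p.npy");c,s=np.cos(p[2]),np.sin(p[2])
f=lambda x,y,z:np.array([p[0]+(c*x-s*y)/1e3,p[1]+(s*x+c*y)/1e3,z/1e3])
for P in [(-20,-25,30),(-20,25,30),(50,-33.5,36),(50,33.5,36),(-110,-29.5,26),(50,-29.5,26)]:
    print(P,((proj("scene",f(*P))-[205,225])*9).round(0))
E
```

```text
(-20, -25, 30) [ 45. 413.]
(-20, 25, 30) [269. 293.]
(50, -33.5, 36) [250. 621.]
(50, 33.5, 36) [557. 438.]
(-110, -29.5, 26) [-248.  205.]
(50, -29.5, 26) [271. 653.]
```

Motion stalled against a rising force, and the rear edge is where the calibration puts it when home (allowing for the known ~1 px offset). I'll back off along the track with the bar still held, then lift.

Request:
drive_tool(increments="0 0 -3 0 100; 0 0 -4 0 100; 0 0 -4 0 100; 0 0 -2 0 100; 0 -3 0 0 100; 0 -4 0 0 100; 0 -6 0 0 100; 0 -10 0 0 100; 0 -20 0 0 100; 0 -30 -10 0 100; 0 -40 -20 0 100; 0 -40 -30 0 100; 0 0 0 0 100; 0 0 0 0 100")

```text
time: 10.1
position: [0.4712, -0.0768, 0.1783]
tool_rot: [-1.182, 1.252, -1.252]
ft_force: [-0.1, 0.3, 0.2]
grip_width: 0.604
```

```bash
python3 - <<'E'
from h import *
rep(); shot("scene","sc7",(170,200,310,305),5.5); shot("wrist","wr7"); shot("scene","sc7f");shot("side","si7",(220,150,345,230),6.4)
E
```

```text
t 10.1 charger xy -96.8 32.2 z 178.3 yaw err -0.39 F [-0.1  0.3  0.2] 0.6044110248871235 tilt [ 0.001 -1.    -0.   ]
```

View pics/sc7.png

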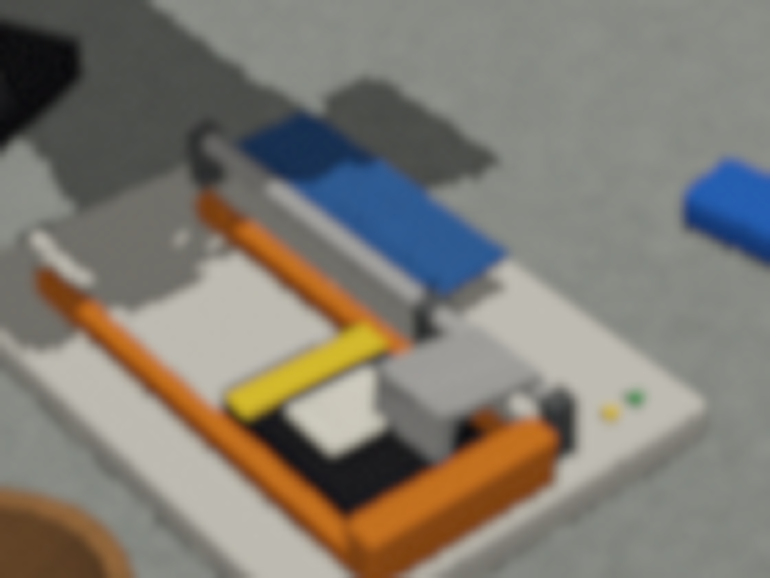

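View pics/wr7.png

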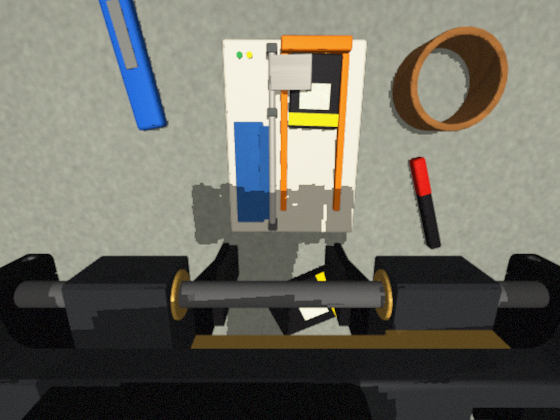

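View pics/si7.png

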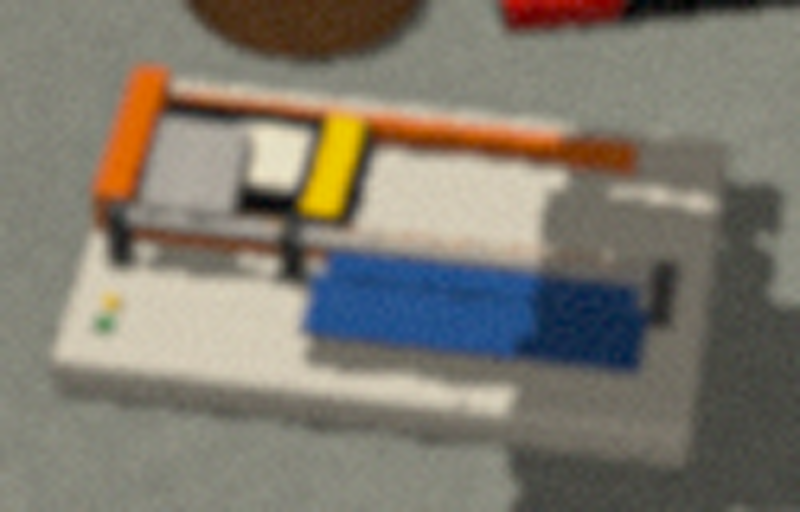

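Clip closed on the battery, bystanders in place. One last measurement of the battery before I hand in.

```bash
python3 - <<'E'
import cv2
a=cv2.imread("pics/wr7.png")[25:145,215:375]; cv2.imwrite("pics/wr7c.png",cv2.resize(a,None,fx=5,fy=5,interpolation=cv2.INTER_CUBIC))
E
```

```text
(no output)
```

View pics/wr7c.png

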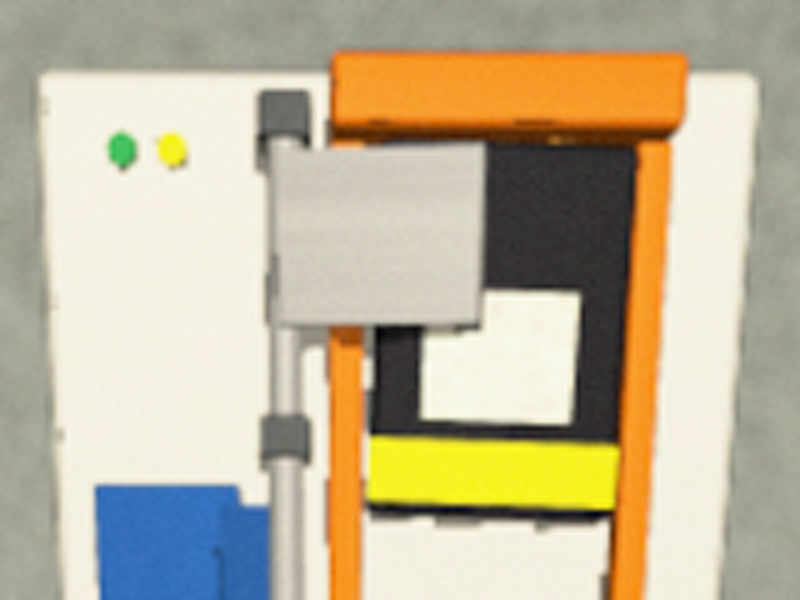

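```bash
python3 - <<'E'
from h import *
d=get_image("wrist"); cams["wrist"]=(d["mtx"],d["camera_from_world"])
p=np.load("p.npy");c,s=np.cos(p[2]),np.sin(p[2])
f=lambda x,y,z:np.array([p[0]+(c*x-s*y)/1e3,p[1]+(s*x+c*y)/1e3,z/1e3])
for P in [(50,0,30),(50,0,36),(50,-33.5,36),(-20,0,30),(-20,-25,30),(-20,25,30),(65,92,16),(65,-52,16),(-14,82,36)]:
    print(P,((proj("wrist",f(*P))-[215,25])*5).round(0))
E
```

```text
(50, 0, 30) [503. 132.]
(50, 0, 36) [507. 124.]
(50, -33.5, 36) [686. 122.]
(-20, 0, 30) [494. 514.]
(-20, -25, 30) [616. 513.]
(-20, 25, 30) [371. 515.]
(65, 92, 16) [30. 68.]
(65, -52, 16) [762.  61.]
(-14, 82, 36) [ 86. 486.]
```

```bash
python3 - <<'E'
from bench import workorder
print(workorder.close_job())
E
```

```text
the job is handed in; nothing more can be done
None
```

The battery is loaded and the job is handed in, at about 10 s on the robot's clock. No verdict came back.

**What I did:** I held the blue bar down near its stop with one fingertip (about 10 N). With the other I pushed the battery under the lip until motion stalled against the end stop (about 20 N along the track). I then backed off along the track with the bar still held, and lifted clear.

**Last checks:**
- **Battery:** in the wrist and scene pictures its rear edge is within about 1 mm of where it should be when home. It looks flat and centred between the rails. The front edge looked about 1 mm from the stop, within calibration error.
- **Clip:** it looks closed on the battery. I had no direct reading of the clip angle.
- **Bystanders:** the tape roll, marker and cutter look unmoved in the pictures. I did not measure them.
- **Robot:** clear of everything, with the force reading close to zero.

No check failed. The only disagreement was a steady offset of about 1 pixel between the scene and side cameras and my fit of the charger's position.

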